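# Stand the spillable containers in their weighted stands

### The job

Before work starts, make the front of the bench spill-safe: set the white pump bottle, the amber flux bottle, the small glue bottle and the black paste jar that stand along its front edge each upright and fully down in the well of the round black stand that fits it (each of the four wells is made for one of them). Keep them upright on the way so that nothing spills, and leave the two flat white tins among them where they lie.

Things in the scene. Friction and masses are not known exactly. Their poses are not given: they have to be found in the camera images.
- pump_bottle: White plastic pump dispenser bottle with a broad red label band, 62 mm across, 140 mm tall: straight-sided from 4 to 90 mm up, sloping shoulder to 110 mm, above it the pump top, 44 mm across, up to 140 mm. About 0.19 kg. Stands near the front edge of the bench. Origin: centre of its underside; z up along its axis.
- paste_jar: Low black plastic jar with a screw lid, 48 mm across, 37 mm tall (lid from 22 to 37 mm up, straight-sided). About 0.06 kg. Stands near the front edge of the bench. Origin: centre of its underside; z up along its axis.
- flux_bottle: Small amber bottle with a red cap and a thin upright needle, 38 mm across, 123 mm tall with the needle: straight-sided from 3 to 51 mm up, shoulder to 66 mm, red cap 18 mm across from 66 to 78 mm, thin needle up to 123 mm. About 0.045 kg. Stands near the front edge of the bench. Origin: centre of its underside; z up along its axis.
- glue_bottle: Small white bottle with a blue label and a pointed blue cap, 30 mm across, 99 mm tall: straight-sided from 3 to 58 mm up, shoulder to 70 mm, pointed cap 16 mm across at its foot up to 99 mm. About 0.03 kg. Stands near the front edge of the bench. Origin: centre of its underside; z up along its axis.
- stand_pump: Stand for the pump bottle (widest well of the four): round black block 94 mm across, 38 mm high, fixed and level on the bench; in its top one round open well 68 mm across, 30 mm deep, dark floor 8 mm above the bench; its mouth is a bright metal ring chamfered at 45 degrees to 78 mm at the top face. Origin on its axis at bench level; z up.
- stand_jar: Stand for the black jar (second widest well, lowest stand): round black block 80 mm across, 22 mm high, fixed and level on the bench; in its top one round open well 54 mm across, 14 mm deep, dark floor 8 mm above the bench; its mouth is a bright metal ring chamfered at 45 degrees to 64 mm at the top face. Origin on its axis at bench level; z up.
- stand_flux: Stand for the amber flux bottle (second narrowest well): round black block 70 mm across, 34 mm high, fixed and level on the bench; in its top one round open well 44 mm across, 26 mm deep, dark floor 8 mm above the bench; its mouth is a bright metal ring chamfered at 45 degrees to 54 mm at the top face. Origin on its axis at bench level; z up.
- stand_glue: Stand for the glue bottle (narrowest well): round black block 62 mm across, 32 mm high, fixed and level on the bench; in its top one round open well 36 mm across, 24 mm deep, dark floor 8 mm above the bench; its mouth is a bright metal ring chamfered at 45 degrees to 46 mm at the top face. Origin on its axis at bench level; z up.
- large_tin: Flat white round lidded tin, 60 mm across, 26 mm tall, loose on the bench among the bottles; cannot spill and has no stand: stays where it is. Origin: centre of its underside.
- small_tin: Very flat white round lidded tin, 37 mm across, 14 mm tall, loose on the bench among the bottles; cannot spill and has no stand: stays where it is. Origin: centre of its underside.
Mind the look-alikes: they are no part of the job. Leave any turquoise look-alike of the flux_bottle alone.

How it is judged (in metres and radians):
At the end, for the whole second after the job is handed in: Each container stands in the well of its own stand: axis within 6 mm of the stand's axis, underside on the well floor (less than 4 mm above it), tilted less than 0.12 rad, at rest and released; both tins within 15 mm of where they were (horizontal distance between pump_bottle and stand_pump below 0.006 m and z of pump_bottle in the frame of stand_pump below 0.012 m and angle between each of pump_bottle, paste_jar, flux_bottle, glue_bottle's own z axis and vertical below 0.12 rad and linear speed of each of pump_bottle, paste_jar, flux_bottle, glue_bottle below 0.02 m/s and horizontal distance between paste_jar and stand_jar below 0.006 m and z of paste_jar in the frame of stand_jar below 0.012 m and horizontal distance between flux_bottle and stand_flux below 0.006 m and z of flux_bottle in the frame of stand_flux below 0.012 m and horizontal distance between glue_bottle and stand_glue below 0.006 m and z of glue_bottle in the frame of stand_glue below 0.012 m and distance of each of large_tin, small_tin from where it was at the start of the episode below 0.015 m); the robot touches nothing.
It fails at once if a container is tipped more than 0.6 rad (35 degrees) from upright (angle between any of pump_bottle, paste_jar, flux_bottle, glue_bottle's own z axis and vertical above 0.6 rad).
It fails at once if a tin is moved more than 15 mm (distance of any of large_tin, small_tin from where it was at the start of the episode above 0.015 m).
It also fails if it takes over 122 s, if anything falls off the work surface, if the arm or the gripper's body presses on something with over 40 N, if the wrist force passes 120 N, or if a joint passes its speed limit or range.

### The arm

A 6-joint arm with a two-finger parallel gripper is mounted at the origin on a cart in front of the work surface, level with it; the furniture and walls round the work are solid. World frame = base frame: x ahead of the robot, y to its left, z up, the work surface at z = 0. Lengths are in mm, angles in rad, forces in N, time in s.
With the tool pointing down it reaches from about 400 to 825 mm from the base axis. Payload 7 kg.
Tool frame: the origin (TCP) lies on the front face of the gripper's body, between the roots of the fingers; the fingertips stand 66 mm ahead of it and the grasp point (between the pads) lies 47 mm ahead of it; z points along the fingers, y is the line along which they close (so a half turn about z gives the same grasp; the last joint's range is limited). The gripper opens to 88 mm and grips with 3 to 60 N. Pads are 19 mm wide; open, the fingers measure 130 mm over their backs; the gripper's body (78 mm by 193 mm) begins 47 mm behind the grasp point.
Start: joints at [-0.893, 0.359, 0.012, 0, -1.224, -0.288], TCP at [256.475, -624.353, 292.161] pointing down, gripper open.
Joint ranges: [-3.07, 3.07], [-1.43, 2.12], [-1.02, 1.25], [-3.03, 1.67], [-3.05, -0], [-3.03, 3.03]. Speed limits (rad/s): [2.39, 2.39, 3.01, 3.14, 3.14, 3.14].

### API

Orientations are given as a rotation vector (axis times angle).
In Python, from bench import env, viewer, hand_in gives the robot as it stands. The module is installed in compiled form; this text tells all that it offers.
- The arm moves only by the tool play_rows, never from a script. Its argument "rows" is a list of rows, each a list of 3 entries, a list of its own where there are three numbers: the turn, a rotation vector about the world's x, y, z as a fraction of full scale, then the shift along the world's x, y, z as a fraction of full scale, then the gripper's target within -1 to 1 (fully open at 1, half-way at 0, shut at -1). In form: [[[wx, wy, wz], [dx, dy, dz], claw], ...]. A call has 1 to 10 rows; each row shifts and turns the commanded pose from where the row before left it; what a row does not reach is not made up. Full scale, the value 1, is 25 mm for a shift and 6 degrees for a turn. A row lasts 1/12 s, in which the tool goes at most 41.7 mm and 7.16 degrees, less where a joint would pass 70% of its speed; a pose out of reach is approached as far as the arm can. A call with a number of a shift or a turn outside -1 to 1 is refused whole. A call with a gripper value outside its range is refused whole. The fingers move at their own pace and stop on an object; "grip_force" is the grip in N (left out, the last holds). Time passes only in rows, so rows that do not move let the fingers close. It gives the time, the measured TCP pose, the force, the opening and the grip force at its end, in the units of the state.
- env.sense(): the state, without advancing time (a new reading comes with each control period).
- viewer.capture(name): name is "scene" or "side" or "wrist"; returns the picture (400x640x3 uint8, blue, green, red); there is no depth.
- viewer.get_calibration(name): a dict with "mtx" (3x3 intrinsics, pixels), "eye" and "orientation" of the camera in the world. Camera axes: x right, y down, z forward; pixel columns grow to the right and rows downward; lengths in mm; the calibration is good to about 2 mm. A picture is of the moment at which its call begins: read the wrist's pose just before it. get_calibration takes no time and is no camera call; for the wrist camera it gives the pose at the moment of the call.
- hand_in(): hands the job in; it is judged then, once.
Trained networks look in the newest picture that a camera, given by its name, has taken for a name from the list of things; names that differ only in an ending like _2 or _b are one class to them, and where a whole thing is asked for, a point or a joint stands for the part that bears it (a point fixed in the world has none). Each returns a list of dicts, best first, with "p" (0 to 1); they miss things now and then, are a little off and sometimes report something else, mostly with a low value. They report only what shows in the picture. A call takes as long as a camera call. They do not tell look-alikes from the thing itself.
- viewer.outline_of(camera, target): "mask" (400x640 bool, what is visible of it) and "pixel" ([column, row] in pixels, amid what is visible of it).
The state is a dict: "clock": time; "joints": joint angles; "joint_vel": joint speeds; "joint_torque": joint torques, N m; "eef_pos": TCP position; "ee_rot": TCP orientation; "force": force on the tool from outside, world axes, zero at the start; "torque": the same for the moment, N m; "finger_gap": finger opening in mm; "grasp_force": force on a finger pad.
Only numpy, scipy, OpenCV 4.12 (cv2) and the standard library are available. Lean on these libraries where they do the work, as an engineer would, in place of code of your own. Each camera call takes 0.05 s, during which the arm holds its last target. There are 200 camera calls.

## Working session

There is one attempt and no reset: what is moved stays moved. The work goes in short steps, Python scripts to look and compute and a tool call to move; the robot and the scene stay as the last step left them, time stands still between calls to the robot, and variables do not carry over. Pictures are saved under pics/ and viewed, at most 14 in all, crops included, and the job is handed in when it is done.

Besides the shell and the picture viewer there is one more tool, called after ">>>" as name(argument=value, ...), one argument or row to a line, values as JSON. play_rows: Moves the arm, as the interface text tells. Its arguments: {"type":"object","properties":{"rows":{"type":"array"},"grip_force":{"type":"number"}},"required":["rows"]}

```bash
mkdir -p pics; cat > h.py <<'E'
import numpy as np, cv2
from bench import env, viewer, hand_in
from scipy.spatial.transform import Rotation as R
def cal(n):
    c=viewer.get_calibration(n); o=np.array(c["orientation"],float)
    M=o if o.shape==(3,3) else R.from_rotvec(o).as_matrix() if o.size==3 else None
    return np.array(c["mtx"]),np.array(c["eye"]),M
def toplane(c,px,z):
    K,e,M=c; d=M@np.linalg.inv(K)@np.array([px[0],px[1],1.]); return e+d*(z-e[2])/d[2]
def proj(c,p):
    K,e,M=c; q=K@(M.T@(np.array(p,float)-e)); return q[:2]/q[2]
E
python3 - <<'E'
from h import *
print(viewer.get_calibration("scene"));print(viewer.get_calibration("wrist"))
for n in ("scene","side","wrist"):
    cv2.imwrite(f"pics/{n}0.png",viewer.capture(n))
s=env.sense();print(s)
for n in ("scene","side"):
  for t in "pump_bottle paste_jar flux_bottle glue_bottle stand_pump stand_jar stand_flux stand_glue large_tin small_tin".split():
    print(n,t,[(round(float(d["p"]),2),np.round(d["pixel"]).tolist(),cv2.boundingRect(d["mask"].astype(np.uint8))) for d in viewer.outline_of(n,t)[:4]])
E
```

```text
{'mtx': array([[444.95614072,   0.        , 324.10955707],
       [  0.        , 444.95614072, 197.24308101],
       [  0.        ,   0.        ,   1.        ]]), 'eye': array([-253.09776089,  646.18017423,  633.63288266]), 'orientation': array([-1.12508561,  2.14309535, -1.19928041])}
{'mtx': array([[307.05442796,   0.        , 322.27710097],
       [  0.        , 307.05442796, 201.98641028],
       [  0.        ,   0.        ,   1.        ]]), 'eye': array([ 185.20201501, -652.81311926,  382.42398416]), 'orientation': array([1.64901638, 2.46005028, 0.35752392])}
{'clock': 0.15, 'joints': array([-8.92905411e-01,  3.59250694e-01,  1.12851529e-02, -2.10742291e-04,
       -1.22410754e+00, -2.88125801e-01]), 'joint_vel': array([ 0.00083541, -0.00397732,  0.00189757,  0.00194621,  0.00046131,
        0.00100587]), 'joint_torque': array([-2.55816536e-03, -5.83274639e+01,  2.93290150e+01,  7.00121731e+00,
        8.80304317e-03, -9.49145283e-05]), 'eef_pos': array([ 256.36596883, -624.12462533,  291.4343305 ]), 'ee_rot': array([ 6.08182062e-01, -3.08173527e+00, -1.92039861e-03]), 'force': 
[... 1030 characters left out ...]
14))]
side pump_bottle [(0.61, [267.0, 263.0], (251, 220, 36, 80))]
side paste_jar [(0.8, [338.0, 239.0], (327, 230, 22, 24))]
side flux_bottle [(0.57, [325.0, 266.0], (313, 236, 21, 49)), (0.55, [299.0, 202.0], (293, 181, 15, 36))]
side glue_bottle [(0.68, [310.0, 216.0], (304, 191, 14, 41))]
side stand_pump [(0.72, [329.0, 195.0], (306, 183, 34, 24))]
side stand_jar [(0.7, [363.0, 201.0], (348, 192, 30, 17)), (0.49, [373.0, 180.0], (362, 172, 24, 17))]
side stand_flux [(0.89, [372.0, 180.0], (361, 171, 25, 18))]
side stand_glue [(0.66, [339.0, 179.0], (326, 172, 21, 15))]
side large_tin [(0.77, [292.0, 249.0], (285, 239, 24, 25))]
side small_tin [(0.47, [350.0, 220.0], (345, 215, 15, 12))]
```

```bash
python3 - <<'E'
from h import *
s=cv2.imread("pics/scene0.png")[150:290,160:470]; cv2.imwrite("pics/sc_crop.png",cv2.resize(s,None,fx=2.5,fy=2.5,interpolation=cv2.INTER_CUBIC))
cs,cd=cal("scene"),cal("side")
def tri(pa,pb):
    A=[];b=[]
    for c,p in((cs,pa),(cd,pb)):
        K,e,M=c;d=M@np.linalg.inv(K)@np.array([*p,1.]);d/=np.linalg.norm(d);P=np.eye(3)-np.outer(d,d);A.append(P);b.append(P@e)
    return np.linalg.lstsq(np.vstack(A),np.hstack(b),rcond=None)[0]
# fit (x,y) to silhouettes' boxes: project a stack of circles
prof=dict(pump_bottle=[(0,31),(90,31),(110,22),(140,22)],paste_jar=[(0,24),(37,24)],flux_bottle=[(0,19),(51,19),(66,9),(78,9),(123,1)],glue_bottle=[(0,15),(58,15),(70,8),(99,1)],stand_pump=[(0,47),(38,47)],stand_jar=[(0,40),(22,40)],stand_flux=[(0,35),(34,35)],stand_glue=[(0,31),(32,31)],large_tin=[(0,30),(26,30)],small_tin=[(0,18.5),(14,18.5)])
from scipy.optimize import least_squares
a=np.linspace(0,2*np.pi,40)
def bbox(c,k,x,y):
    P=np.array([proj(c,(x+r*np.cos(t),y+r*np.sin(t),z)) for z,r in prof[k] for t in a]); return np.r_[P.min(0),P.max(0)]
print("eyes",cs[1],cd[1])
for k in prof:
    out=[]
    obs={}
    for n in("scene","side"):
        ds=viewer.outline_of(n,k) 
        obs[n]=[cv2.boundingRect(d["mask"].astype(np.uint8)) for d in ds[:2]]
    for n,c in(("scene",cs),("side",cd)):
        for b in obs[n]:
            o=np.array([b[0]-.5,b[1]-.5,b[0]+b[2]-.5,b[1]+b[3]-.5])
            w=np.array([1,.3 if k in("flux_bottle","glue_bottle") else 1,1,1])
            x0=toplane(c,(b[0]+b[2]/2,b[1]+b[3]/2),prof[k][-1][0]/2)[:2]
            r=least_squares(lambda v:w*(bbox(c,k,*v)-o),x0,loss="soft_l1")
            out.append((n,r.x.round().tolist(),r.fun.round(1).tolist()))
    print(k,*out,sep="\n   ")
E
```

```text
eyes [-253.09776089  646.18017423  633.63288266] [ 236.96766181 1151.45542196  463.07113732]
pump_bottle
   ('scene', [511.0, 429.0], [-0.4, -3.9, 0.4, 1.2])
   ('side', [515.0, 428.0], [-0.5, -4.3, 0.5, 0.8])
paste_jar
   ('scene', [431.0, 229.0], [0.2, -0.6, -0.2, 0.5])
   ('scene', [445.0, 358.0], [-2.0, 7.8, 2.3, -3.2])
   ('side', [433.0, 231.0], [-0.3, -0.8, 0.3, 0.6])
flux_bottle
   ('scene', [430.0, 365.0], [-0.2, -3.4, 0.2, 0.3])
   ('scene', [564.0, 57.0], [0.2, -3.6, -0.2, 0.3])
   ('side', [432.0, 365.0], [0.3, -4.8, -0.3, 0.3])
   ('side', [567.0, 57.0], [-0.2, -4.0, 0.2, 0.2])
glue_bottle
   ('scene', [512.0, 142.0], [0.3, -0.5, -0.3, 0.1])
   ('side', [517.0, 142.0], [0.4, -0.4, -0.4, 0.1])
stand_pump
   ('scene', [533.0, -55.0], [-0.2, -0.9, 0.2, 0.6])
   ('side', [535.0, -50.0], [-0.5, -0.6, 0.5, 0.4])
stand_jar
   ('scene', [424.0, -55.0], [-0.6, -0.7, 0.6, 0.5])
   ('side', [427.0, -53.0], [-0.1, -0.7, 0.1, 0.5])
   ('side', [423.0, -230.0], [-1.6, 0.8, 1.5, -0.9])
stand_flux
   ('scene', [422.0, -210.0], [-1.5, -0.5, 1.4, 0.3])
   ('side', [422.0, -215.0], [0.4, -0.1, -0.4, 0.1])
stand_glue
   ('scene', [525.0, -200.0], [-0.5, -0.7, 0.5, 0.5])
   ('scene', [447.0, 354.0], [-3.7, 8.5, 6.8, -3.3])
   ('side', [531.0, -198.0], [0.1, -0.9, -0.1, 0.7])
large_tin
   ('scene', [511.0, 280.0], [0.7, -0.7, -0.7, 0.7])
   ('scene', [525.0, -53.0], [7.3, 7.1, -5.0, -1.4])
   ('side', [508.0, 284.0], [-2.5, 0.4, 2.7, -0.4])
small_tin
   ('scene', [424.0, 84.0], [-0.3, 0.2, 0.3, -0.2])
   ('side', [429.0, 84.0], [-0.2, 0.4, 0.2, -0.3])
```

View pics/scene0.png

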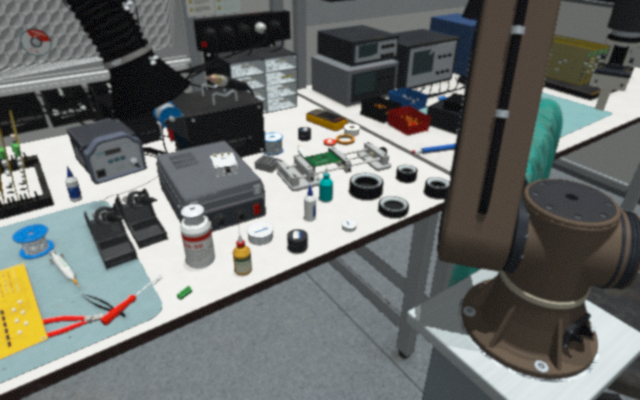

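View pics/sc_crop.png

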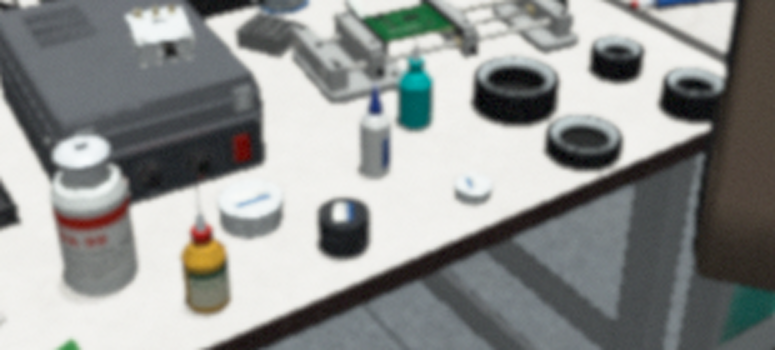

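The four containers are clear: pump at (199,238), amber flux at (240,258), black jar at (297,240) and glue at (313,202).

- **Flux look-alike:** the turquoise bottle at (327,188) could be taken for the flux bottle. I choose the amber one at (240,258), which the crop confirms.
- **Glue look-alike:** the blue-capped bottle at (72,183) could be taken for the glue bottle. It stands far back, so I choose (313,202).
- **Stands:** pump (367,188), jar (393,208), flux (435,189) and glue (408,178).

I'm moving over the stands first.

>>> play_rows(
  rows=[
    [[0, 0, -0.2], [0.3, 0.5, 0.1], 1],
    [[0, 0, -0.2], [0.5, 0.9, 0.1], 1],
    [[0, 0, -0.2], [0.5, 1, 0.1], 1],
    [[0, 0, -0.2], [0.5, 1, 0.1], 1],
    [[0, 0, -0.2], [0.5, 1, 0.1], 1],
    [[0, 0, -0.2], [0.5, 1, 0], 1],
    [[0, 0, -0.2], [0.5, 1, 0], 1],
    [[0, 0, -0.2], [0.5, 1, 0], 1],
    [[0, 0, -0.2], [0.5, 1, 0], 1],
    [[0, 0, -0.2], [0.5, 1, 0], 1],
  ],
)

```text
clock: 2.98
eef_pos: [376.8, -388.1, 304.9]
ee_rot: [-0.281, 3.129, -0.0]
force: [1.0, -0.3, 0.2]
finger_gap: 87.8
grasp_force: 0.0
```

>>> play_rows(
  rows=[
    [[0, 0, -0.2], [0.5, 1, 0], 1],
    [[0, 0, -0.2], [0.5, 1, 0], 1],
    [[0, 0, -0.2], [0.5, 1, 0], 1],
    [[0, 0, -0.2], [0.5, 1, 0], 1],
    [[0, 0, -0.2], [0.5, 1, 0], 1],
    [[0, 0, -0.2], [0.5, 1, 0], 1],
    [[0, 0, -0.2], [0.5, 1, 0], 1],
    [[0, 0, -0.2], [0.3, 0.5, 0], 1],
    [[0, 0, -0.1], [0, 0, 0], 1],
    [[0, 0, 0], [0, 0, 0], 1],
  ],
)

```text
clock: 3.82
eef_pos: [471.8, -201.1, 304.8]
ee_rot: [-0.006, 3.141, -0.0]
force: [-0.4, 0.5, -0.2]
finger_gap: 87.8
grasp_force: 0.0
```

```bash
cat >> h.py <<'E'
from scipy.optimize import least_squares
prof=dict(pump_bottle=[(0,31),(90,31),(110,22),(140,22)],paste_jar=[(0,24),(37,24)],flux_bottle=[(0,19),(51,19),(66,9),(78,9)],glue_bottle=[(0,15),(58,15),(70,8),(99,1)],stand_pump=[(0,47),(38,47)],stand_jar=[(0,40),(22,40)],stand_flux=[(0,35),(34,35)],stand_glue=[(0,31),(32,31)],large_tin=[(0,30),(26,30)],small_tin=[(0,18.5),(14,18.5)])
_a=np.linspace(0,2*np.pi,36)
def bbox(c,k,x,y,dz=0):
    P=np.array([proj(c,(x+r*np.cos(t),y+r*np.sin(t),z+dz)) for z,r in prof[k] for t in _a]); return np.r_[P.min(0),P.max(0)]
def fit(n,k,c,N=2,dz=0):
    out=[]
    for d in viewer.outline_of(n,k)[:N]:
        b=cv2.boundingRect(d["mask"].astype(np.uint8))
        o=np.array([b[0]-.5,b[1]-.5,b[0]+b[2]-.5,b[1]+b[3]-.5])
        x0=toplane(c,(b[0]+b[2]/2,b[1]+b[3]/2),prof[k][-1][0]/2+dz)[:2]
        r=least_squares(lambda v:bbox(c,k,*v,dz)-o,x0,loss="soft_l1")
        out.append((round(float(d["p"]),2),r.x.round(1).tolist(),r.fun.round(1).tolist(),b))
    return out
def look(name,keys):
    c=cal("wrist"); im=viewer.capture("wrist"); cv2.imwrite(f"pics/{name}.png",im)
    for k in keys: print(k,*fit("wrist",k,c),sep="\n   ")
    s=env.sense(); print(s["clock"],s["eef_pos"].round(1),s["ee_rot"].round(3),s["finger_gap"],s["force"].round(1))
E
python3 - <<'E'
from h import *
look("w1",["stand_pump","stand_jar","stand_flux","stand_glue"])
c=cal("scene")
for p in [(265,217),(160,160),(262,205),(220,225),(165,200)]: print(p,toplane(c,p,0).round())
E
```

```text
stand_pump
   (0.71, [543.4, 151.8], [-21.9, -1.7, 2.1, 38.6], (566, 194, 74, 37))
   (0.7, [530.4, -56.9], [-0.3, -1.8, 0.3, 3.0], (394, 184, 82, 73))
stand_jar
   (0.72, [529.6, -47.4], [10.8, 1.7, -2.7, -6.9], (395, 185, 80, 71))
   (0.71, [422.9, -56.6], [-1.7, -0.5, 1.4, 0.7], (407, 102, 69, 67))
stand_flux
   (0.69, [421.2, -212.8], [-0.8, -0.4, 0.8, 0.5], (283, 104, 59, 61))
stand_glue
   (0.9, [527.3, -202.1], [-1.1, -0.8, 1.1, 0.9], (298, 192, 47, 51))
4.0667 [ 471.1 -202.5  304.7] [ 2.000e-03 -3.142e+00  0.000e+00] 87.63074542352373 [-0.5 -0.4 -0.6]
(265, 217) [579. 232.   0.]
(160, 160) [1031.  351.   -0.]
(262, 205) [632. 212.   0.]
(220, 225) [610. 339.   0.]
(165, 200) [796. 413.   0.]
```

View pics/w1.png

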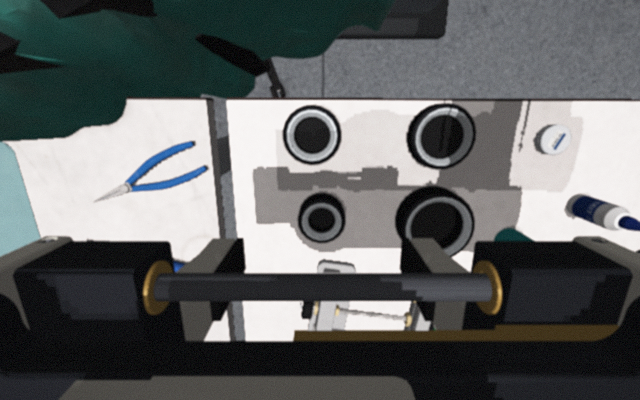

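The wrist view shows the four stands from above: flux (312,135), glue (322,217), jar (441,136) and pump (437,220). The small tin is at (553,140). The positions agree with the scene and side fits, so I'm going over to the containers.

>>> play_rows(
  rows=[
    [[0, 0, 0], [0, 0.5, 0], 1],
    [[0, 0, 0], [-0.1, 1, 0], 1],
    [[0, 0, 0], [-0.1, 1, 0], 1],
    [[0, 0, 0], [-0.1, 1, 0], 1],
    [[0, 0, 0], [-0.1, 1, 0], 1],
    [[0, 0, 0], [-0.1, 1, 0], 1],
    [[0, 0, 0], [0, 1, 0], 1],
    [[0, 0, 0], [0, 1, 0], 1],
    [[0, 0, 0], [0, 1, 0], 1],
    [[0, 0, 0], [0, 1, 0], 1],
  ],
)

```text
clock: 4.9
eef_pos: [458.8, 36.2, 304.9]
ee_rot: [-0.002, 3.141, 0.0]
force: [0.0, -0.6, -0.2]
finger_gap: 87.9
grasp_force: 0.0
```

>>> play_rows(
  rows=[
    [[0, 0, 0], [0, 1, 0], 1],
    [[0, 0, 0], [0, 1, 0], 1],
    [[0, 0, 0], [0, 1, 0], 1],
    [[0, 0, 0], [0, 1, 0], 1],
    [[0, 0, 0], [0, 1, 0], 1],
    [[0, 0, 0], [0, 1, 0], 1],
    [[0, 0, 0], [0, 0.5, 0], 1],
    [[0, 0, 0], [0, 0, 0], 1],
    [[0, 0, 0], [0, 0, 0], 1],
  ],
)

```text
clock: 5.65
eef_pos: [459.0, 197.9, 304.4]
ee_rot: [0.005, -3.141, 0.001]
force: [-0.3, -0.8, -0.5]
finger_gap: 88.1
grasp_force: 0.0
```

```bash
python3 - <<'E'
from h import *
look("w2",["glue_bottle","paste_jar","flux_bottle","pump_bottle"])
E
```

```text
glue_bottle
   (0.6, [513.3, 142.1], [-0.9, -0.1, 1.3, 0.1], (263, 202, 28, 41))
   (0.44, [436.5, -35.0], [0.9, 30.5, -1.8, -3.2], (82, 113, 73, 66))
paste_jar
   (0.93, [430.7, 230.8], [-0.4, -0.7, 0.4, 0.7], (330, 133, 41, 42))
flux_bottle
   (0.63, [429.5, 367.4], [0.1, -0.2, -0.1, 0.2], (440, 136, 55, 37))
pump_bottle
   (0.93, [472.6, 398.2], [-19.4, -30.5, 0.9, 1.6], (470, 191, 104, 50))
   (0.29, [415.3, 20.4], [-0.9, 0.3, 51.1, -0.1], (82, 113, 74, 66))
5.9 [459.  197.2 304.8] [-2.000e-03  3.141e+00  0.000e+00] 87.53328177544736 [-0.1  0.2  0.7]
```

View pics/w2.png

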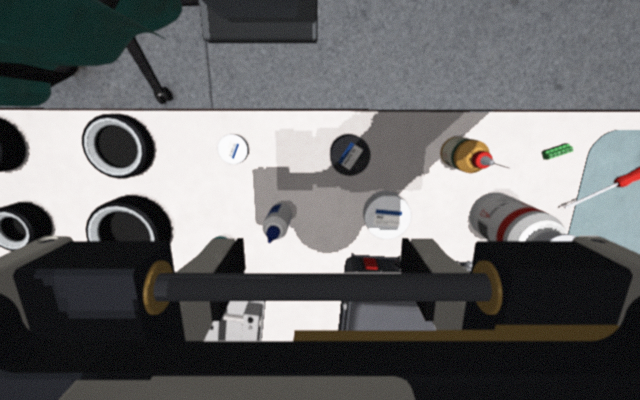

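The picture agrees with the fits: glue (277,220), jar (350,154), flux (466,154), pump (515,215), large tin (386,213) and small tin (233,149). Jar first.

>>> play_rows(
  rows=[
    [[0, 0, 0], [-0.28, 0.33, -0.5], 1],
    [[0, 0, 0], [-0.28, 0.33, -1], 1],
    [[0, 0, 0], [-0.28, 0.34, -1], 1],
    [[0, 0, 0], [-0.28, 0.34, -1], 1],
    [[0, 0, 0], [0, 0, -1], 1],
    [[0, 0, 0], [0, 0, -1], 1],
    [[0, 0, 0], [0, 0, -1], 1],
    [[0, 0, 0], [0, 0, -1], 1],
    [[0, 0, 0], [0, 0, -0.7], 1],
    [[0, 0, 0], [0, 0, -0.5], 1],
  ],
  grip_force=15,
)

```text
clock: 6.73
eef_pos: [430.6, 230.5, 85.5]
ee_rot: [0.002, -3.14, 0.002]
force: [0.1, -0.2, -0.5]
finger_gap: 87.6
grasp_force: 0.0
```

>>> play_rows(
  rows=[
    [[0, 0, 0], [0, 0, 0], 1],
    [[0, 0, 0], [0, 0, 0], -1],
    [[0, 0, 0], [0, 0, 0], -1],
    [[0, 0, 0], [0, 0, 0], -1],
    [[0, 0, 0], [0, 0, 0], -1],
    [[0, 0, 0], [0, 0, 0], -1],
    [[0, 0, 0], [0, 0, 0], -1],
    [[0, 0, 0], [0, 0, 0], -1],
  ],
  grip_force=15,
)

```text
clock: 7.4
eef_pos: [431.0, 231.7, 87.5]
ee_rot: [-0.004, 3.141, 0.001]
force: [0.2, -0.0, 2.8]
finger_gap: 47.1
grasp_force: 15.1
```

>>> play_rows(
  rows=[
    [[0, 0, 0], [0, 0, 0.5], -1],
    [[0, 0, 0], [0, 0, 1], -1],
    [[0, 0, 0], [0, 0, 1], -1],
    [[0, 0, 0], [0, -0.3, 0.5], -1],
    [[0, 0, 0], [-0.1, -0.7, 0], -1],
    [[0, 0, 0], [-0.1, -1, 0], -1],
    [[0, 0, 0], [-0.1, -1, 0], -1],
    [[0, 0, 0], [0, -1, 0], -1],
    [[0, 0, 0], [0, -1, 0], -1],
    [[0, 0, 0], [0, -1, 0], -1],
  ],
)

```text
clock: 8.23
eef_pos: [422.4, 79.7, 161.5]
ee_rot: [0.004, -3.141, 0.001]
force: [0.1, 0.0, -1.3]
finger_gap: 46.9
grasp_force: 15.0
```

>>> play_rows(
  rows=[
    [[0, 0, 0], [0, -1, 0], -1],
    [[0, 0, 0], [0, -1, 0], -1],
    [[0, 0, 0], [0, -1, 0], -1],
    [[0, 0, 0], [0, -1, 0], -1],
    [[0, 0, 0], [0, -1, 0], -1],
    [[0, 0, 0], [0, -0.46, 0], -1],
    [[0, 0, 0], [0, 0, 0], -1],
    [[0, 0, 0], [0, 0, 0], -1],
  ],
)

```text
clock: 8.9
eef_pos: [422.6, -55.8, 161.5]
ee_rot: [0.0, -3.14, 0.0]
force: [0.5, 0.2, -0.3]
finger_gap: 46.5
grasp_force: 15.0
```

```bash
python3 - <<'E'
from h import *
look("w3",["stand_jar"])
E
```

```text
stand_jar
   (0.92, [423.2, -55.1], [-1.5, -1.4, 1.5, 21.7], (274, 161, 98, 77))
   (0.18, [464.4, -55.1], [-3.2, 3.3, 3.2, -3.3], (278, 204, 90, 102))
9.0 [423.1 -54.8 161.8] [ 3.000e-03 -3.141e+00  0.000e+00] 46.79447541383075 [-0.1 -0.3 -1.3]
```

View pics/w3.png

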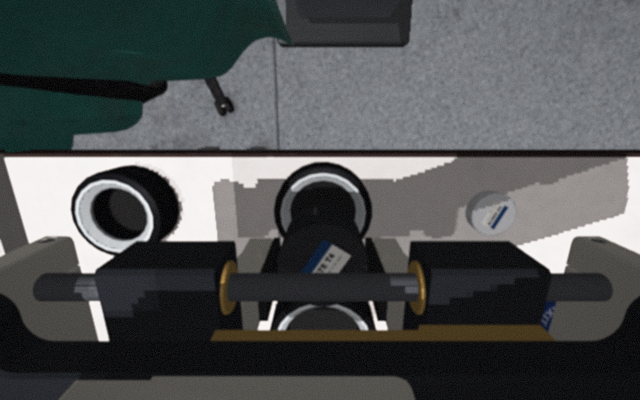

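The jar at (322,265) hangs in line with its stand's mouth at (322,200), so I'm lowering it.

>>> play_rows(
  rows=[
    [[0, 0, 0], [0, 0, -0.6], -1],
    [[0, 0, 0], [0, 0, -0.8], -1],
    [[0, 0, 0], [0, 0, -0.5], -1],
    [[0, 0, 0], [0, 0, -0.3], -1],
    [[0, 0, 0], [0, 0, -0.25], -1],
    [[0, 0, 0], [0, 0, -0.2], -1],
    [[0, 0, 0], [0, 0, 0], -1],
  ],
)

```text
clock: 9.58
eef_pos: [423.6, -54.5, 95.6]
ee_rot: [0.005, -3.141, 0.0]
force: [0.5, -0.4, -0.6]
finger_gap: 46.6
grasp_force: 15.0
```

>>> play_rows(
  rows=[
    [[0, 0, 0], [0, 0, 0], 1],
    [[0, 0, 0], [0, 0, 0], 1],
    [[0, 0, 0], [0, 0, 0], 1],
    [[0, 0, 0], [0, 0, 0], 1],
    [[0, 0, 0], [0, 0, 0.5], 1],
    [[0, 0, 0], [0, 0, 1], 1],
    [[0, 0, 0], [0, 0, 1], 1],
    [[0, 0, 0], [0, 0, 1], 1],
    [[0, 0, 0], [0, 0, 0.5], 1],
  ],
)

```text
clock: 10.33
eef_pos: [424.4, -54.8, 199.0]
ee_rot: [-0.004, 3.138, 0.001]
force: [1.1, -0.8, 0.7]
finger_gap: 87.2
grasp_force: 0.0
```

```bash
python3 - <<'E'
from h import *
c=cal("wrist"); im=viewer.capture("wrist"); cv2.imwrite("pics/w4.png",im)
print(fit("wrist","paste_jar",c,2,8)); print(env.sense()["eef_pos"])
E
```

```text
[]
[424.77713712 -54.57767059 198.53522762]
```

View pics/w4.png

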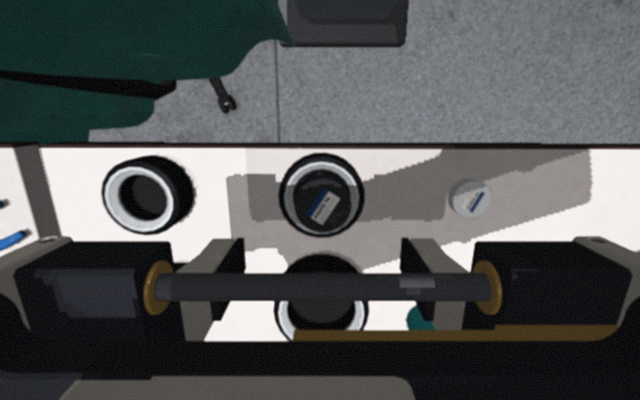

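The jar is seated at (321,195). Glue bottle next.

>>> play_rows(
  rows=[
    [[0, 0, 0], [0.1, 0.3, 0.8], 1],
    [[0, 0, -0.2], [0.4, 0.8, 0.2], 1],
    [[0, 0, -0.2], [0.4, 0.9, 0], 1],
    [[0, 0, -0.2], [0.4, 1, 0], 1],
    [[0, 0, -0.2], [0.4, 1, 0], 1],
    [[0, 0, -0.2], [0.4, 1, 0], 1],
    [[0, 0, 0], [0.4, 1, 0], 1],
    [[0, 0, 0], [0.4, 1, 0], 1],
    [[0, 0, 0], [0.4, 0.6, 0], 1],
    [[0, 0, 0], [0.28, 0.28, 0], 1],
  ],
)

```text
clock: 11.27
eef_pos: [513.5, 144.0, 219.9]
ee_rot: [-0.158, -3.137, 0.001]
force: [1.1, -0.6, 0.3]
finger_gap: 87.7
grasp_force: 0.0
```

>>> play_rows(
  rows=[
    [[0, 0, 0], [0, 0, 0], 1],
  ],
)

```text
clock: 11.35
eef_pos: [513.8, 143.4, 219.9]
ee_rot: [-0.159, -3.137, 0.001]
force: [0.6, -0.3, 0.3]
finger_gap: 87.7
grasp_force: 0.0
```

```bash
python3 - <<'E'
from h import *
look("w5",["glue_bottle"])
E
```

```text
glue_bottle
   (0.65, [513.8, 142.6], [0.1, 0.6, -0.1, -0.5], (304, 174, 35, 49))
11.45 [512.5 141.7 220. ] [-1.610e-01 -3.136e+00  1.000e-03] 87.76850066382259 [0.5 0.  0.5]
```

View pics/w5.png

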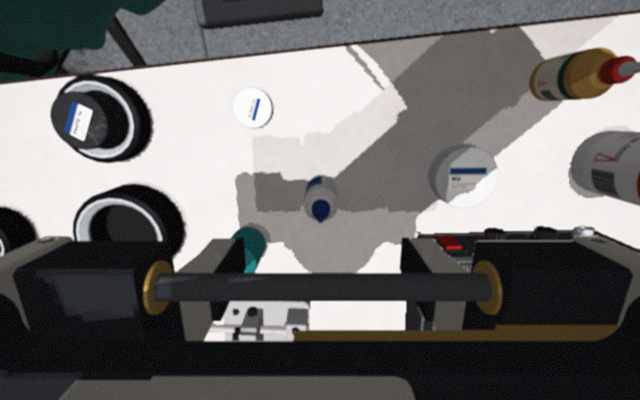

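The glue bottle at (320,200) is centred between the fingers, with the turquoise bottle clear of the left finger. Going down to grip it.

>>> play_rows(
  rows=[
    [[0, 0, 0], [0.02, 0, -0.5], 1],
    [[0, 0, 0], [0, 0, -0.9], 1],
    [[0, 0, 0], [0, 0, -0.9], 1],
    [[0, 0, 0], [0, 0, -0.9], 1],
    [[0, 0, 0], [0, 0, -0.8], 1],
    [[0, 0, 0], [0, 0, -0.64], 1],
    [[0, 0, 0], [0, 0, 0], 1],
  ],
)

```text
clock: 12.03
eef_pos: [511.2, 139.9, 102.0]
ee_rot: [-0.163, -3.133, 0.005]
force: [0.3, -0.3, -0.2]
finger_gap: 87.5
grasp_force: 0.0
```

>>> play_rows(
  rows=[
    [[0, 0, 0], [0, 0, 0], -1],
    [[0, 0, 0], [0, 0, 0], -1],
    [[0, 0, 0], [0, 0, 0], -1],
    [[0, 0, 0], [0, 0, 0], -1],
    [[0, 0, 0], [0, 0, 0], -1],
    [[0, 0, 0], [0, 0, 0], -1],
    [[0, 0, 0], [0, 0, 0], -1],
    [[0, 0, 0], [0, 0, 0], -1],
    [[0, 0, 0], [0, 0, 0], -1],
  ],
  grip_force=12,
)

```text
clock: 12.78
eef_pos: [513.5, 142.2, 105.0]
ee_rot: [0.161, 3.137, 0.0]
force: [0.2, -0.3, -0.6]
finger_gap: 33.2
grasp_force: 0.0
```

>>> play_rows(
  rows=[
    [[0, 0, 0], [0, 0, 0], -1],
    [[0, 0, 0], [0, 0, 0], -1],
    [[0, 0, 0], [0, 0, 0], -1],
    [[0, 0, 0], [0, 0, 0], -1],
  ],
)

```text
clock: 13.12
eef_pos: [513.5, 142.2, 104.9]
ee_rot: [-0.161, -3.137, 0.0]
force: [1.1, 0.0, 1.1]
finger_gap: 29.3
grasp_force: 12.0
```

>>> play_rows(
  rows=[
    [[0, 0, 0], [0, 0, 0.4], -1],
    [[0, 0, 0], [0, 0, 0.8], -1],
    [[0, 0, 0], [0, 0, 0.9], -1],
    [[0, 0, 0], [0, 0, 0.9], -1],
    [[0, 0, 0], [-0.3, -0.3, 0.7], -1],
    [[0, 0, 0], [-0.5, -0.7, 0.3], -1],
    [[0, 0, 0.2], [-0.4, -1, 0], -1],
    [[0, 0, 0.2], [0, -1, 0], -1],
    [[0, 0, 0.2], [0, -1, 0], -1],
    [[0, 0, 0.2], [0, -1, 0], -1],
  ],
)

```text
clock: 13.95
eef_pos: [483.2, 16.2, 206.0]
ee_rot: [0.026, 3.14, 0.001]
force: [0.7, -0.2, -0.0]
finger_gap: 29.0
grasp_force: 12.0
```

>>> play_rows(
  rows=[
    [[0, 0, 0.2], [0, -1, 0], -1],
    [[0, 0, 0], [0, -1, 0], -1],
    [[0, 0, 0], [0, -1, 0], -1],
    [[0, 0, 0], [0.2, -1, 0], -1],
    [[0, 0, 0], [0.3, -1, 0], -1],
    [[0, 0, 0], [0.3, -1, 0], -1],
    [[0, 0, 0], [0.3, -1, 0], -1],
    [[0, 0, 0], [0.3, -1, 0], -1],
    [[0, 0, 0], [0.3, -0.7, 0], -1],
    [[0, 0, 0], [0, 0, 0], -1],
  ],
)

```text
clock: 14.78
eef_pos: [526.9, -203.1, 205.3]
ee_rot: [-0.0, 3.141, -0.001]
force: [0.2, -0.2, 0.2]
finger_gap: 29.4
grasp_force: 12.0
```

```bash
python3 - <<'E'
from h import *
look("w6",["stand_glue"])
E
```

```text
stand_glue
   (0.71, [526.2, -201.6], [-0.6, -2.6, 0.6, 7.4], (290, 163, 68, 62))
14.8833 [ 525.7 -201.   205.1] [ 1.000e-03 -3.141e+00 -0.000e+00] 29.386513215008993 [-0.7 -0.2 -0.7]
```

View pics/w6.png

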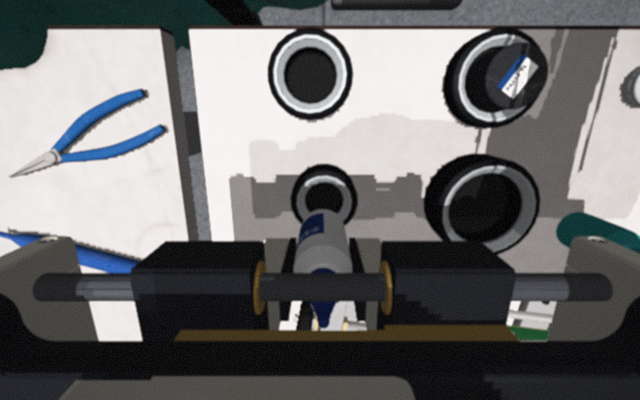

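The glue bottle at (322,245) is in line with its stand's mouth at (324,192). Lowering.

>>> play_rows(
  rows=[
    [[0, 0, 0], [0.05, 0, -0.5], -1],
    [[0, 0, 0], [0, 0, -0.9], -1],
    [[0, 0, 0], [0, 0, -0.8], -1],
    [[0, 0, 0], [0, 0, -0.5], -1],
    [[0, 0, 0], [0, 0, -0.4], -1],
    [[0, 0, 0], [0, 0, -0.3], -1],
    [[0, 0, 0], [0, 0, -0.28], -1],
    [[0, 0, 0], [0, 0, 0], -1],
  ],
)

```text
clock: 15.55
eef_pos: [527.2, -200.0, 112.5]
ee_rot: [0.004, -3.141, -0.0]
force: [0.2, -0.3, -0.9]
finger_gap: 28.8
grasp_force: 12.0
```

>>> play_rows(
  rows=[
    [[0, 0, 0], [0, 0, 0], 1],
    [[0, 0, 0], [0, 0, 0], 1],
    [[0, 0, 0], [0, 0, 0], 1],
    [[0, 0, 0], [0, 0, 0], 1],
    [[0, 0, 0], [0, 0, 0], 1],
    [[0, 0, 0], [0, 0, 0.5], 1],
    [[0, 0, 0], [0, 0, 1], 1],
    [[0, 0, 0], [0, 0, 1], 1],
    [[0, 0, 0], [0, 0, 1], 1],
    [[0, 0, 0], [0, 0, 1], 1],
  ],
)

```text
clock: 16.38
eef_pos: [527.0, -200.4, 226.7]
ee_rot: [0.004, -3.141, -0.0]
force: [0.4, 0.3, -0.9]
finger_gap: 86.6
grasp_force: 0.0
```

```bash
python3 - <<'E'
from h import *
c=cal("wrist"); im=viewer.capture("wrist"); cv2.imwrite("pics/w7.png",im)
print(fit("wrist","glue_bottle",c,2,8)); print(env.sense()["eef_pos"])
E
```

```text
[(0.72, [528.3, -199.3], [0.0, -1.0, -0.0, 0.6], (306, 177, 35, 47))]
[ 529.23531653 -200.8143965   230.10390378]
```

View pics/w7.png

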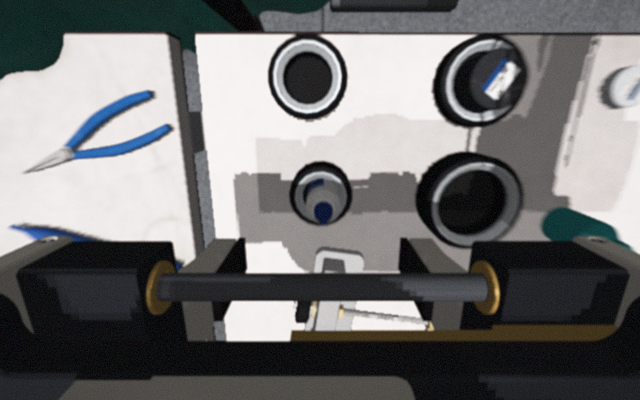

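The glue bottle is seated at (321,195). Flux next.

>>> play_rows(
  rows=[
    [[0, 0, 0], [-0.2, 0.5, 0], 1],
    [[0, 0, 0], [-0.4, 1, 0], 1],
    [[0, 0, 0], [-0.4, 1, 0], 1],
    [[0, 0, 0], [-0.4, 1, 0], 1],
    [[0, 0, 0], [-0.4, 1, 0], 1],
    [[0, 0, 0], [-0.4, 1, 0], 1],
    [[0, 0, 0], [-0.4, 1, 0], 1],
    [[0, 0, 0], [-0.4, 1, 0], 1],
    [[0, 0, 0], [-0.4, 1, 0], 1],
    [[0, 0, 0], [-0.4, 1, 0], 1],
  ],
)

```text
clock: 17.32
eef_pos: [430.7, 38.2, 224.6]
ee_rot: [0.003, -3.14, 0.0]
force: [-0.5, 0.3, -0.1]
finger_gap: 87.6
grasp_force: 0.0
```

>>> play_rows(
  rows=[
    [[0, 0, 0], [-0.1, 1, 0], 1],
    [[0, 0, 0], [0, 1, 0], 1],
    [[0, 0, 0], [0, 1, 0], 1],
    [[0, 0, 0], [0, 1, 0], 1],
    [[0, 0, 0], [0, 1, 0], 1],
    [[0, 0, 0], [0, 1, 0], 1],
    [[0, 0, 0], [0, 1, 0], 1],
    [[0, 0, 0], [0, 1, 0], 1],
    [[0, 0, 0], [0, 1, 0], 1],
    [[0, 0, 0], [0, 1, 0], 1],
  ],
)

```text
clock: 18.15
eef_pos: [428.6, 288.1, 224.5]
ee_rot: [0.004, -3.14, 0.001]
force: [0.3, -1.0, 1.1]
finger_gap: 87.6
grasp_force: 0.0
```

>>> play_rows(
  rows=[
    [[0, 0, 0], [0, 1, 0], 1],
    [[0, 0, 0], [0, 1, 0], 1],
    [[0, 0, 0], [0, 0.8, 0], 1],
    [[0, 0, 0], [0, 0.4, 0], 1],
    [[0, 0, 0], [0, 0, 0], 1],
    [[0, 0, 0], [0, 0, 0], 1],
  ],
)

```text
clock: 18.65
eef_pos: [429.0, 366.8, 224.5]
ee_rot: [0.004, -3.14, 0.002]
force: [-0.9, -0.3, -0.1]
finger_gap: 87.7
grasp_force: 0.0
```

```bash
python3 - <<'E'
from h import *
look("w8",["flux_bottle"])
im=cv2.imread("pics/w8.png"); h=cv2.cvtColor(im,cv2.COLOR_BGR2HSV)
m=(((h[...,0]<8)|(h[...,0]>172))&(h[...,1]>140)&(h[...,2]>90)).astype(np.uint8)
n,l,st,ce=cv2.connectedComponentsWithStats(m); c=cal("wrist")
for i in range(1,n):
    if st[i,4]>30: print(st[i],ce[i].round(),toplane(c,ce[i],72).round(1))
E
```

```text
flux_bottle
   (0.57, [436.6, 367.3], [0.0, 6.3, -0.0, -1.4], (302, 171, 42, 60))
18.75 [429.3 366.1 225. ] [ 3.000e-03 -3.141e+00  1.000e-03] 87.68036104316164 [-0.  -0.5  0.5]
[ 519  191   76   40 1070] [559. 210.] [431.  564.1  72. ]
[609 211  31   9 222] [626. 214.] [434.7 621.   72. ]
[602 223  38  28 335] [623. 236.] [454.5 624.1  72. ]
[211 330  14   4  54] [218. 332.] [552.8 267.5  72. ]
```

View pics/w8.png

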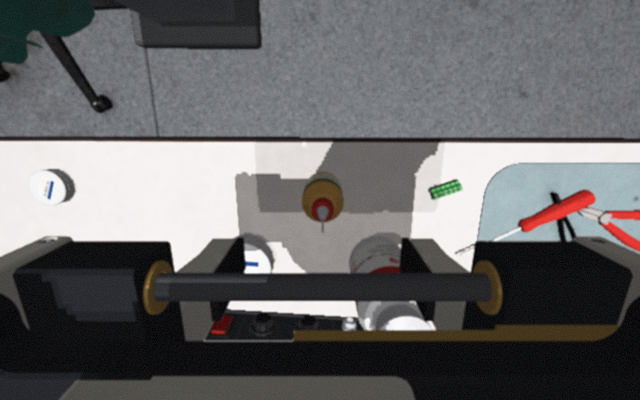

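The flux bottle is between the fingers, with its cap at (322,210) and body at (322,198). The pump is beside it at (380,265).

```bash
python3 - <<'E'
from h import *
c=cal("wrist")
for p,z in [((322,209),75),((322,178),0),((322,231),123)]: print(toplane(c,p,z).round(1))
im=cv2.imread("pics/w8.png")[165:240,290:355]
h=cv2.cvtColor(im,cv2.COLOR_BGR2HSV)
m=((h[...,0]>8)&(h[...,0]<28)&(h[...,1]>110)).astype(np.uint8); print(cv2.boundingRect(m))
m=(((h[...,0]<8)|(h[...,0]>168))&(h[...,1]>90)).astype(np.uint8); print(cv2.boundingRect(m))
for v in (424,427,430,433): print(v,[proj(c,(v+d,366.5,z)).round(1)[1] for d,z in((-19,25),(-9,78),(9,66),(0,123))])
E
```

```text
[429.7 366.3  75. ]
[419.6 366.1   0. ]
[429.9 366.4 123. ]
(13, 15, 40, 41)
(22, 33, 21, 23)
424 [np.float64(168.5), np.float64(192.7), np.float64(209.5), np.float64(222.8)]
427 [np.float64(171.6), np.float64(196.3), np.float64(212.8), np.float64(227.0)]
430 [np.float64(174.7), np.float64(199.9), np.float64(216.1), np.float64(231.1)]
433 [np.float64(177.8), np.float64(203.4), np.float64(219.4), np.float64(235.3)]
```

>>> play_rows(
  rows=[
    [[0, 0, 0], [0.02, 0, -0.5], 1],
    [[0, 0, 0], [0, 0, -0.9], 1],
    [[0, 0, 0], [0, 0, -0.9], 1],
    [[0, 0, 0], [0, 0, -0.8], 1],
    [[0, 0, 0], [0, 0, -0.4], 1],
    [[0, 0, 0], [0, 0, -0.22], 1],
    [[0, 0, 0], [0, 0, 0], 0],
    [[0, 0, 0], [0, 0, 0], 0],
    [[0, 0, 0], [0, 0, 0], -1],
    [[0, 0, 0], [0, 0, 0], -1],
  ],
  grip_force=12,
)

```text
clock: 19.58
eef_pos: [430.6, 367.7, 133.6]
ee_rot: [-0.004, 3.14, 0.003]
force: [0.5, 0.5, 1.0]
finger_gap: 66.4
grasp_force: 0.0
```

>>> play_rows(
  rows=[
    [[0, 0, 0], [0, 0, 0], -1],
    [[0, 0, 0], [0, 0, 0], -1],
    [[0, 0, 0], [0, 0, 0], -1],
    [[0, 0, 0], [0, 0, 0], -1],
    [[0, 0, 0], [0, 0, 0], -1],
    [[0, 0, 0], [0, 0, 0], -1],
    [[0, 0, 0], [0, 0, 0], -1],
    [[0, 0, 0], [0, 0, 0], -1],
    [[0, 0, 0], [0, 0, 0], -1],
    [[0, 0, 0], [0, 0, 0], -1],
  ],
)

```text
clock: 20.42
eef_pos: [430.2, 367.2, 132.3]
ee_rot: [0.004, -3.142, 0.0]
force: [0.3, -0.3, 0.1]
finger_gap: 17.5
grasp_force: 12.0
```

>>> play_rows(
  rows=[
    [[0, 0, 0], [0, 0, 0], -1],
    [[0, 0, 0], [0, 0, 0], -1],
    [[0, 0, 0], [0, 0, 0], -1],
    [[0, 0, 0], [0, 0, 0], -1],
  ],
)

```text
clock: 20.75
eef_pos: [430.2, 367.1, 132.4]
ee_rot: [0.004, -3.142, -0.0]
force: [0.2, -0.1, -1.6]
finger_gap: 17.6
grasp_force: 12.0
```

>>> play_rows(
  rows=[
    [[0, 0, 0], [0, 0, 0.4], -1],
    [[0, 0, 0], [0, 0, 0.8], -1],
    [[0, 0, 0], [0, 0, 1], -1],
    [[0, 0, 0], [0, 0, 1], -1],
    [[0, 0, 0], [0, 0, 0.6], -1],
    [[0, 0, 0], [0, -0.3, 0.2], -1],
    [[0, 0, 0], [0, -0.6, 0], -1],
    [[0, 0, 0], [0, -1, 0], -1],
    [[0, 0, 0], [0, -1, 0], -1],
    [[0, 0, 0], [0, -1, 0], -1],
  ],
  grip_force=25,
)

```text
clock: 21.58
eef_pos: [429.2, 267.0, 231.1]
ee_rot: [0.004, -3.14, 0.003]
force: [0.4, -1.2, -0.7]
finger_gap: 17.1
grasp_force: 25.0
```

>>> play_rows(
  rows=[
    [[0, 0, 0], [0, -1, 0], -1],
    [[0, 0, 0], [0, -1, 0], -1],
    [[0, 0, 0], [-0.04, -1, 0], -1],
    [[0, 0, 0], [-0.04, -1, 0], -1],
    [[0, 0, 0], [-0.04, -1, 0], -1],
    [[0, 0, 0], [-0.04, -1, 0], -1],
    [[0, 0, 0], [-0.04, -1, 0], -1],
    [[0, 0, 0], [-0.04, -1, 0], -1],
    [[0, 0, 0], [-0.04, -1, 0], -1],
    [[0, 0, 0], [-0.04, -1, 0], -1],
  ],
)

```text
clock: 22.42
eef_pos: [420.4, 17.3, 231.3]
ee_rot: [0.003, -3.14, 0.001]
force: [1.1, -0.7, -0.3]
finger_gap: 17.0
grasp_force: 25.0
```

>>> play_rows(
  rows=[
    [[0, 0, 0], [-0.04, -1, 0], -1],
    [[0, 0, 0], [0, -1, 0], -1],
    [[0, 0, 0], [0, -1, 0], -1],
    [[0, 0, 0], [0, -1, 0], -1],
    [[0, 0, 0], [0, -1, 0], -1],
    [[0, 0, 0], [0, -1, 0], -1],
    [[0, 0, 0], [0, -1, 0], -1],
    [[0, 0, 0], [0, -1, 0], -1],
    [[0, 0, 0], [0, -0.8, 0], -1],
    [[0, 0, 0], [0, -0.46, 0], -1],
  ],
)

```text
clock: 23.25
eef_pos: [419.1, -213.9, 231.1]
ee_rot: [0.001, -3.139, -0.001]
force: [0.3, 0.9, 0.2]
finger_gap: 16.9
grasp_force: 25.0
```

>>> play_rows(
  rows=[
    [[0, 0, 0], [0, 0, 0], -1],
    [[0, 0, 0], [0, 0, 0], -1],
  ],
)

```text
clock: 23.42
eef_pos: [419.5, -212.5, 231.3]
ee_rot: [-0.0, -3.139, -0.001]
force: [-0.5, -0.5, -1.0]
finger_gap: 16.9
grasp_force: 25.0
```

```bash
python3 - <<'E'
from h import *
look("w9",["stand_flux"])
E
```

```text
stand_flux
   (0.83, [418.8, -213.1], [-0.5, -2.6, 0.5, 10.7], (286, 156, 71, 61))
23.5167 [ 420.2 -211.6  231.8] [ 3.00e-03 -3.14e+00 -1.00e-03] 17.067548463762964 [-0.7  0.6 -0.7]
```

View pics/w9.png

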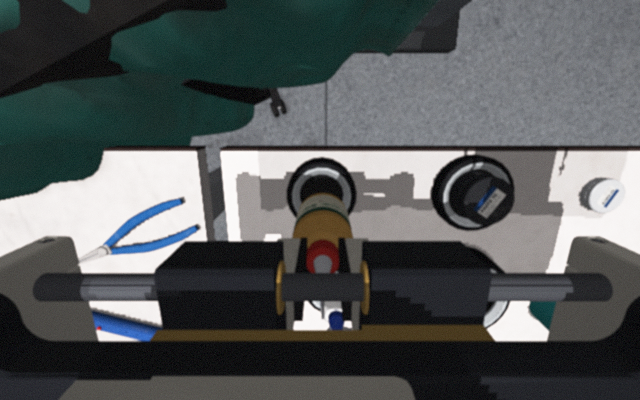

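The flux bottle hangs upright at (321,240), in line with its stand's mouth at (322,190). Lowering.

>>> play_rows(
  rows=[
    [[0, 0, 0], [0.05, 0, -0.5], -1],
    [[0, 0, 0], [0, 0, -0.9], -1],
    [[0, 0, 0], [0, 0, -0.7], -1],
    [[0, 0, 0], [0, 0, -0.4], -1],
    [[0, 0, 0], [0, 0, -0.4], -1],
    [[0, 0, 0], [0, 0, -0.3], -1],
    [[0, 0, 0], [0, 0, -0.25], -1],
    [[0, 0, 0], [0, 0, -0.2], -1],
    [[0, 0, 0], [0, 0, 0], -1],
  ],
)

```text
clock: 24.27
eef_pos: [422.5, -211.6, 140.7]
ee_rot: [0.005, -3.141, 0.0]
force: [-0.7, -0.4, -0.5]
finger_gap: 16.9
grasp_force: 25.0
```

>>> play_rows(
  rows=[
    [[0, 0, 0], [0, 0, 0], 1],
    [[0, 0, 0], [0, 0, 0], 1],
    [[0, 0, 0], [0, 0, 0], 1],
    [[0, 0, 0], [0, 0, 0], 1],
    [[0, 0, 0], [0, 0, 0], 1],
    [[0, 0, 0], [0, 0, 0], 1],
    [[0, 0, 0], [0, 0, 0.5], 1],
    [[0, 0, 0], [0, 0, 1], 1],
    [[0, 0, 0], [0, 0, 1], 1],
    [[0, 0, 0], [0, 0, 1], 1],
  ],
)

```text
clock: 25.1
eef_pos: [422.1, -211.8, 229.6]
ee_rot: [0.004, -3.141, -0.0]
force: [0.4, 0.3, 0.4]
finger_gap: 77.9
grasp_force: 0.0
```

```bash
python3 - <<'E'
from h import *
c=cal("wrist"); im=viewer.capture("wrist"); cv2.imwrite("pics/w10.png",im)
print(fit("wrist","flux_bottle",c,2,8)); print(env.sense()["eef_pos"])
E
```

```text
[(0.65, [422.8, -211.2], [-0.4, 0.1, 0.4, -0.1], (302, 171, 42, 52)), (0.45, [421.0, -64.3], [-5.0, 0.8, 1.1, -0.6], (450, 169, 66, 53))]
[ 424.47752014 -212.33244672  232.69512794]
```

View pics/w10.png

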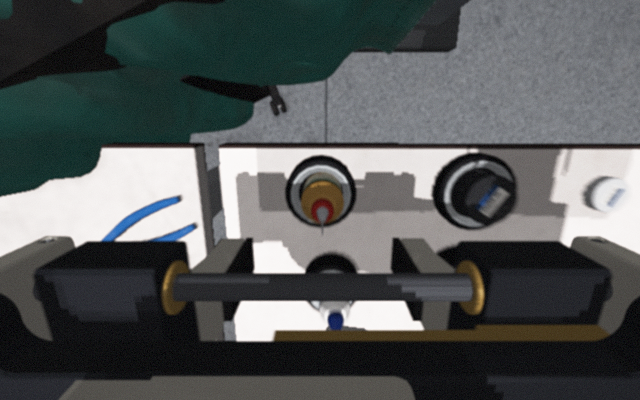

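The flux bottle is seated at (322,195). On the way to the pump bottle I'll refine the pump stand's position.

>>> play_rows(
  rows=[
    [[0, 0, 0], [0.3, 0.3, 0.4], 1],
    [[0, 0, 0], [0.8, 0.9, 0], 1],
    [[0, 0, 0], [0.9, 1, 0], 1],
    [[0, 0, 0], [0.9, 1, 0], 1],
    [[0, 0, 0], [0.9, 1, 0], 1],
    [[0, 0, 0], [0.8, 1, 0], 1],
    [[0, 0, 0], [0.6, 0.7, 0], 1],
    [[0, 0, 0], [0.3, 0.4, 0], 1],
    [[0, 0, 0], [0, 0, 0], 1],
    [[0, 0, 0], [0, 0, 0], 1],
  ],
)

```text
clock: 26.03
eef_pos: [559.6, -54.2, 237.9]
ee_rot: [0.005, -3.14, 0.0]
force: [-0.1, -0.5, -0.1]
finger_gap: 87.4
grasp_force: 0.0
```

```bash
python3 - <<'E'
from h import *
look("w11",["stand_pump"])
E
```

```text
stand_pump
   (0.63, [533.1, -55.0], [-0.7, -0.4, 0.7, 0.5], (273, 116, 97, 97))
26.1333 [559.2 -55.  238.4] [ 3.000e-03 -3.141e+00  0.000e+00] 87.98725217760546 [ 0.   0.  -0.3]
```

>>> play_rows(
  rows=[
    [[0, 0, 0], [0, 0.5, 0], 1],
    [[0, 0, 0], [0, 1, 0], 1],
    [[0, 0, 0], [0, 1, 0], 1],
    [[0, 0, 0], [0, 1, 0], 1],
    [[0, 0, 0], [0, 1, 0], 1],
    [[0, 0, 0], [0, 1, 0], 1],
    [[0, 0, 0], [0, 1, 0], 1],
    [[0, 0, 0], [0, 1, 0], 1],
    [[0, 0, 0], [0, 1, 0], 1],
    [[0, 0, 0], [0, 1, 0], 1],
  ],
)

```text
clock: 26.97
eef_pos: [559.4, 183.8, 239.1]
ee_rot: [-0.002, 3.141, 0.001]
force: [0.2, -0.1, -0.1]
finger_gap: 87.3
grasp_force: 0.0
```

>>> play_rows(
  rows=[
    [[0, 0, 0], [0, 1, 0], 1],
    [[0, 0, 0], [0, 1, 0], 1],
    [[0, 0, 0], [0, 1, 0], 1],
    [[0, 0, 0], [0, 1, 0], 1],
    [[0, 0, 0], [0, 1, 0], 1],
    [[0, 0, 0], [0, 1, 0], 1],
    [[0, 0, 0], [0, 1, 0], 1],
    [[0, 0, 0], [0, 1, 0], 1],
    [[0, 0, 0], [0, 1, 0], 1],
    [[0, 0, 0], [0, 0.6, 0], 1],
  ],
)

```text
clock: 27.8
eef_pos: [559.7, 424.7, 238.7]
ee_rot: [-0.004, 3.141, 0.001]
force: [-0.5, -0.7, -0.1]
finger_gap: 87.5
grasp_force: 0.0
```

>>> play_rows(
  rows=[
    [[0, 0, 0], [0, 0.22, 0], 1],
    [[0, 0, 0], [0, 0, 0], 1],
    [[0, 0, 0], [0, 0, 0], 1],
  ],
)

```text
clock: 28.05
eef_pos: [559.8, 427.8, 238.6]
ee_rot: [0.003, -3.141, 0.001]
force: [-0.2, -0.0, 0.3]
finger_gap: 87.6
grasp_force: 0.0
```

```bash
python3 - <<'E'
from h import *
look("w12",["pump_bottle"])
E
```

```text
pump_bottle
   (0.73, [512.0, 428.0], [-0.5, -2.7, 0.5, 2.0], (283, 112, 79, 81))
28.15 [560.1 427.4 238.9] [ 2.000e-03 -3.141e+00  0.000e+00] 87.47756652566342 [-0.1 -0.4 -0.4]
```

View pics/w12.png

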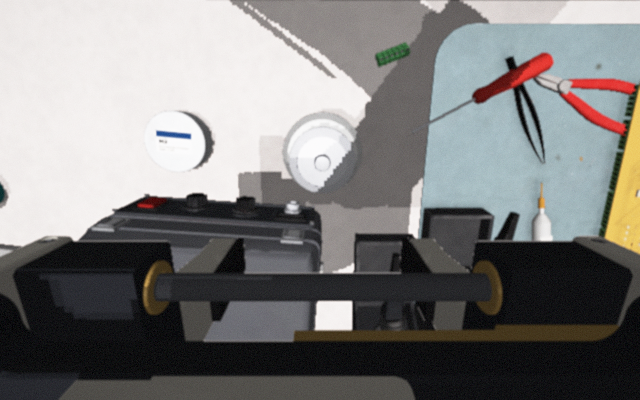

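The pump bottle is at (321,160) with its pump top at (322,162). The instrument box's front edge is close by at row 205, so I'll check its height.

```bash
python3 - <<'E'
from h import *
c=cal("wrist"); cs=cal("scene")
for z in (50,70,90,110,130):
    print(z,"wrist corners",[toplane(c,p,z)[:2].round().tolist() for p in((113,207),(318,212),(293,208),(85,238))],"scene",toplane(cs,(263,184),z)[:2].round(), "pumphead",toplane(c,(322,162),z).round()[:2])
h=toplane(c,(322,160),140); print(h)
v=[ (x,np.round(bbox(c,"pump_bottle",x,428),1)) for x in (510,513,516)]; print(v)
E
```

```text
50 wrist corners [[571.0, 228.0], [576.0, 424.0], [572.0, 400.0], [603.0, 194.0]] scene [649. 197.] pumphead [528. 428.]
70 wrist corners [[565.0, 242.0], [569.0, 424.0], [566.0, 402.0], [595.0, 211.0]] scene [618. 212.] pumphead [525. 428.]
90 wrist corners [[559.0, 256.0], [563.0, 424.0], [559.0, 404.0], [586.0, 227.0]] scene [588. 227.] pumphead [521. 428.]
110 wrist corners [[552.0, 271.0], [556.0, 425.0], [553.0, 406.0], [578.0, 244.0]] scene [557. 243.] pumphead [518. 428.]
130 wrist corners [[546.0, 285.0], [549.0, 425.0], [547.0, 408.0], [569.0, 261.0]] scene [526. 258.] pumphead [515. 428.]
[512.19348699 427.66649248 140.        ]
[(510, array([282.5, 105.5, 362.6, 190.9])), (513, array([282.6, 109.7, 362.4, 195.5])), (516, array([282.7, 113.1, 362.3, 200. ]))]
```

The box is about 90 mm high and its front face is at x≥555, so it is clear of the gripper. Gripping the pump bottle.

>>> play_rows(
  rows=[
    [[0, 0, 0], [-0.4, 0, 0], 1],
    [[0, 0, 0], [-0.8, 0, 0], 1],
    [[0, 0, 0], [-0.5, 0.02, -0.3], 1],
    [[0, 0, 0], [-0.17, 0, -0.8], 1],
    [[0, 0, 0], [0, 0, -0.9], 1],
    [[0, 0, 0], [0, 0, -0.8], 1],
    [[0, 0, 0], [0, 0, -0.5], 1],
    [[0, 0, 0], [0, 0, -0.3], 1],
    [[0, 0, 0], [0, 0, -0.15], 1],
    [[0, 0, 0], [0, 0, 0], 1],
  ],
  grip_force=30,
)

```text
clock: 28.98
eef_pos: [513.3, 428.9, 144.7]
ee_rot: [0.003, -3.141, 0.001]
force: [-0.3, -0.5, 0.2]
finger_gap: 88.0
grasp_force: 0.0
```

>>> play_rows(
  rows=[
    [[0, 0, 0], [0, 0, 0], -1],
    [[0, 0, 0], [0, 0, 0], -1],
    [[0, 0, 0], [0, 0, 0], -1],
    [[0, 0, 0], [0, 0, 0], -1],
    [[0, 0, 0], [0, 0, 0], -1],
    [[0, 0, 0], [0, 0, 0], -1],
    [[0, 0, 0], [0, 0, 0], -1],
    [[0, 0, 0], [0, 0, 0], -1],
  ],
)

```text
clock: 29.65
eef_pos: [513.5, 429.1, 145.4]
ee_rot: [-0.004, 3.141, 0.0]
force: [-0.2, -1.6, 4.1]
finger_gap: 60.7
grasp_force: 30.0
```

>>> play_rows(
  rows=[
    [[0, 0, 0], [0, 0, 0.2], -1],
    [[0, 0, 0], [0, 0, 0.5], -1],
    [[0, 0, 0], [0, 0, 0.8], -1],
    [[0, 0, 0], [0, 0, 0.9], -1],
    [[0, 0, 0], [0, 0, 0.7], -1],
    [[0, 0, 0], [0, -0.1, 0.4], -1],
    [[0, 0, 0], [0, -0.3, 0.1], -1],
    [[0, 0, 0], [0, -0.5, 0], -1],
    [[0, 0, 0], [-0.1, -0.7, 0], -1],
    [[0, 0, 0], [-0.1, -0.8, 0], -1],
  ],
)

```text
clock: 30.48
eef_pos: [507.4, 367.4, 233.1]
ee_rot: [0.004, -3.14, 0.003]
force: [0.0, -0.5, -1.9]
finger_gap: 60.9
grasp_force: 30.0
```

>>> play_rows(
  rows=[
    [[0, 0, 0], [-0.1, -0.9, 0], -1],
    [[0, 0, 0], [-0.1, -0.9, 0], -1],
    [[0, 0, 0], [-0.1, -0.9, 0], -1],
    [[0, 0, 0], [-0.1, -0.9, 0], -1],
    [[0, 0, 0], [0, -0.9, 0], -1],
    [[0, 0, 0], [0, -0.9, 0], -1],
    [[0, 0, 0], [0, -0.9, 0], -1],
    [[0, 0, 0], [0, -0.9, 0], -1],
    [[0, 0, 0], [0, -0.9, 0], -1],
    [[0, 0, 0], [0, -0.9, 0], -1],
  ],
)

```text
clock: 31.32
eef_pos: [496.8, 141.6, 233.5]
ee_rot: [0.003, -3.139, 0.002]
force: [0.2, 0.4, -1.1]
finger_gap: 60.6
grasp_force: 30.0
```

>>> play_rows(
  rows=[
    [[0, 0, 0], [0, -0.9, 0], -1],
    [[0, 0, 0], [0, -0.9, 0], -1],
    [[0, 0, 0], [0, -0.9, 0], -1],
    [[0, 0, 0], [0, -0.9, 0], -1],
    [[0, 0, 0], [0.1, -0.9, 0], -1],
    [[0, 0, 0], [0.3, -0.9, 0], -1],
    [[0, 0, 0], [0.4, -0.8, 0], -1],
    [[0, 0, 0], [0.4, -0.6, 0], -1],
    [[0, 0, 0], [0.2, -0.36, 0], -1],
    [[0, 0, 0], [0, 0, 0], -1],
  ],
)

```text
clock: 32.15
eef_pos: [532.7, -36.9, 233.6]
ee_rot: [-0.0, -3.139, 0.001]
force: [0.1, 0.2, -1.1]
finger_gap: 61.0
grasp_force: 30.0
```

>>> play_rows(
  rows=[
    [[0, 0, 0], [0, 0, 0], -1],
    [[0, 0, 0], [0, 0, 0], -1],
  ],
)

```text
clock: 32.32
eef_pos: [532.3, -34.8, 234.3]
ee_rot: [0.003, -3.14, -0.0]
force: [0.5, 0.5, -0.9]
finger_gap: 60.6
grasp_force: 30.0
```

```bash
python3 - <<'E'
from h import *
for i in range(4): s=env.sense(); print(s["eef_pos"].round(1)); viewer.capture("scene")
E
```

```text
[532.3 -34.8 234.3]
[532.5 -34.5 234.5]
[532.7 -34.3 234.8]
[532.8 -34.2 234.9]
```

>>> play_rows(
  rows=[
    [[0, 0, 0], [0, -0.3, 0], -1],
    [[0, 0, 0], [0, -0.4, 0], -1],
    [[0, 0, 0], [0, -0.12, 0], -1],
    [[0, 0, 0], [0, 0, 0], -1],
    [[0, 0, 0], [0, 0, 0], -1],
    [[0, 0, 0], [0, 0, -0.3], -1],
    [[0, 0, 0], [0, 0, -0.6], -1],
    [[0, 0, 0], [0, 0, -0.5], -1],
    [[0, 0, 0], [0, 0, -0.2], -1],
    [[0, 0, 0], [0, 0, 0], -1],
  ],
)

```text
clock: 33.35
eef_pos: [532.4, -55.4, 193.3]
ee_rot: [0.004, -3.139, 0.001]
force: [-0.6, -0.5, -1.4]
finger_gap: 60.3
grasp_force: 30.0
```

```bash
python3 - <<'E'
from h import *
look("w13",["stand_pump"])
cv2.imwrite("pics/s13.png",cv2.resize(viewer.capture("scene")[130:230,320:460],None,fx=5,fy=5,interpolation=cv2.INTER_CUBIC))
E
```

```text
stand_pump
   (0.63, [533.3, -55.2], [-1.4, -1.6, 1.4, 34.2], (268, 149, 109, 76))
33.45 [533.4 -55.3 195. ] [ 0.004 -3.141  0.   ] 60.75994385905103 [-0.2 -0.2 -1.5]
```

>>> play_rows(
  rows=[
    [[0, 0, 0], [0, 0, -0.2], -1],
    [[0, 0, 0], [0, 0, -0.3], -1],
    [[0, 0, 0], [0, 0, -0.3], -1],
    [[0, 0, 0], [0, 0, -0.3], -1],
    [[0, 0, 0], [0, 0, -0.3], -1],
    [[0, 0, 0], [0, 0, -0.2], -1],
    [[0, 0, 0], [0, 0, -0.04], -1],
    [[0, 0, 0], [0, 0, 0], -1],
  ],
)

```text
clock: 34.17
eef_pos: [533.3, -55.4, 153.5]
ee_rot: [0.004, -3.141, 0.0]
force: [-0.1, -0.5, -0.9]
finger_gap: 60.8
grasp_force: 30.0
```

>>> play_rows(
  rows=[
    [[0, 0, 0], [0, 0, -0.03], -1],
    [[0, 0, 0], [0, 0, 0], 1],
    [[0, 0, 0], [0, 0, 0], 1],
    [[0, 0, 0], [0, 0, 0], 1],
    [[0, 0, 0], [0, 0, 0], 1],
    [[0, 0, 0], [0, 0, 0], 1],
    [[0, 0, 0], [0, 0, 0.3], 1],
    [[0, 0, 0], [0, 0, 0.8], 1],
    [[0, 0, 0], [0, 0, 1], 1],
    [[0, 0, 0], [0, 0, 1], 1],
  ],
)

```text
clock: 35.0
eef_pos: [532.9, -55.5, 231.8]
ee_rot: [0.004, -3.141, 0.001]
force: [0.3, -0.5, -0.3]
finger_gap: 87.2
grasp_force: 0.0
```

>>> play_rows(
  rows=[
    [[0, 0, 0], [0, 0, 1], 1],
    [[0, 0, 0], [0.3, 0, 1], 1],
    [[0, 0, 0], [0.5, 0, 0.5], 1],
    [[0, 0, 0], [0.5, 0, 0], 1],
    [[0, 0, 0], [0.5, 0, 0], 1],
    [[0, 0, 0], [0, 0, 0], 1],
    [[0, 0, 0], [0, 0, 0], 1],
    [[0, 0, 0], [0, 0, 0], 1],
  ],
)

```text
clock: 35.67
eef_pos: [577.6, -55.4, 293.1]
ee_rot: [0.003, -3.141, 0.0]
force: [-0.8, 0.2, 1.0]
finger_gap: 87.4
grasp_force: 0.0
```

```bash
python3 - <<'E'
from h import *
c=cal("wrist"); im=viewer.capture("wrist"); cv2.imwrite("pics/w14.png",im)
for k in ("pump_bottle","flux_bottle","glue_bottle","paste_jar"): print(k,fit("wrist",k,c,2,8))
for k in ("small_tin",): print(k,fit("wrist",k,c,2))
cs=cal("scene"); cv2.imwrite("pics/s14.png",viewer.capture("scene"))
for k in ("large_tin","small_tin"): print(k,fit("scene",k,cs,1))
s=env.sense();print(s["clock"],s["eef_pos"])
E
```

```text
pump_bottle [(0.93, [532.1, -56.2], [-0.1, -0.8, 0.1, 0.5], (288, 113, 67, 69)), (0.6, [521.5, -156.8], [-0.8, -22.4, 52.6, 15.9], (160, 122, 51, 31))]
flux_bottle [(0.88, [564.2, 54.7], [-0.8, -0.8, 0.6, 0.8], (397, 151, 45, 39)), (0.82, [422.0, -213.7], [-1.2, -0.5, 5.5, 0.9], (129, 2, 62, 53))]
glue_bottle [(0.68, [527.2, -199.9], [-1.0, -0.3, 3.6, 0.4], (160, 122, 51, 31))]
paste_jar []
small_tin [(0.69, [427.1, 86.1], [-0.8, -1.3, 0.7, 2.2], (432, 24, 37, 36))]
large_tin [(0.95, [511.0, 282.8], [-0.3, -1.4, 0.3, 1.0], (247, 223, 26, 22))]
small_tin [(0.52, [426.5, 83.6], [-0.8, -0.3, 0.7, 0.3], (343, 219, 14, 13))]
36.1167 [578.1338223  -55.34834651 293.2557907 ]
```

View pics/w14.png

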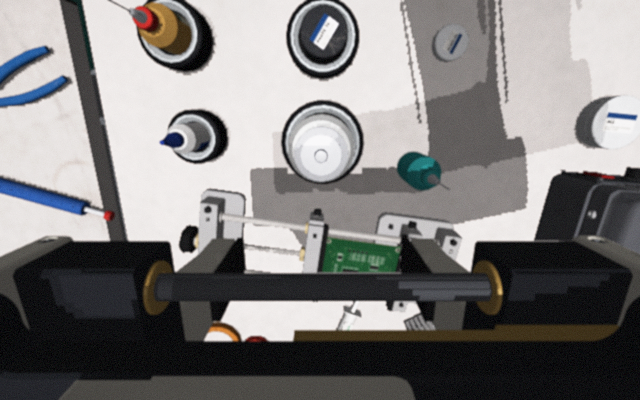

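All four containers stand in their wells: pump (321,145), jar (323,38), flux (165,30) and glue (195,135). The fits put the tins at (510,281) and (427,85), the same as at the start, so I'm handing in.

```bash
python3 -c "
from bench import hand_in
print(hand_in())"
```

```text
the job is handed in; nothing more can be done
None
```

The job is handed in at about 36 s of the 122 s allowed: the last pictures show all four containers upright in their own wells and both tins where they lay, but no verdict came back.

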